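Unlock and open the dust drawer of the grinding extractor

ROBOT

A 6-joint arm with a two-finger parallel gripper is mounted at the origin on the work surface. World frame = base frame: x ahead of the robot, y to its left, z up, the work surface at z = 0. Lengths are in m, angles in degrees, forces in N, time in s.
With the tool pointing down it reaches from about 0.375 to 0.9 m from the base axis. Payload 3.1 kg.
Tool frame: the origin (TCP) lies between the finger pads, 19 mm behind the fingertips; this is the grasp point; z points along the fingers, y is the line along which they close (so a half turn about z gives the same grasp; the last joint's range is limited). The gripper opens to 87 mm and grips with 3 to 60 N. Pads are 19 mm wide; open, the fingers measure 117 mm over their backs; the gripper's body (75 mm by 190 mm) begins 51 mm behind the grasp point.
Start: joints at [-86.259, 30.224, 82.088, -0, 67.689, -10.227], TCP at [0.151, -0.606, 0.241] pointing down, gripper open.
Joint ranges: [-176.69, 176.69], [-43.24, 126.21], [12.49, 139.97], [-82, 262], [0, 151.66], [-163.58, 163.58]. Speed limits (degrees/s): [159.86, 159.86, 180, 180, 180, 180].

INTERFACE

Orientations are given as a 3x3 rotation matrix whose columns are the frame's x, y, z axes.
In Python, from rig import read_state, capture, camera_params, hand_in gives the robot as it stands.
- The arm moves only by the tool apply_moves, never from a script. Its argument "rows" is a list of rows, each an object of numbers: "x", "y", "z": the shift along the tool's x, y, z in mm; "rx", "ry", "rz": the turn, a rotation vector about the tool's x, y, z in units of 6 degrees (1.0 is 6 degrees); "claw": the closure in counts, from 0 (fully open) to 255 (shut). A call has 1 to 10 rows; each row is the pose to reach, as a shift and turn from the pose commanded when the call began, along the tool's axes at that moment; what a row does not reach only later rows make up. A row lasts 1/8 s, in which the tool goes at most 62.5 mm and 10.7 degrees, less where a joint would pass 70% of its speed; a pose out of reach is approached as far as the arm can. A call with a gripper value outside its range is refused whole. The fingers move at their own pace and stop on an object; the grip force is fixed at half the most. Time passes only in rows, so rows that repeat a pose let the fingers close. It gives the time, the measured TCP pose, the force, the opening and the grip force at its end, in the units of the state.
- read_state(): the state, without advancing time (a new reading comes with each control period).
- capture(name): name is "scene" or "top"; returns (picture, depth): 400x640x3 uint8, red, green, blue; 400x640 float32, m along the optical axis (not along the pixel's ray), 0 where there is no reading.
- camera_params(name): a dict with "fx", "fy", "cx", "cy" (pixels), "xyz" and "orientation" of the camera in the world. Camera axes: x right, y up, looking along -z (the intrinsics and any distortion apply to the point x, -y, -z); pixel columns grow to the right and rows downward; lengths in m; the calibration is good to about 2 mm. A picture is of the moment at which its call begins. camera_params takes no time and is no camera call.
- hand_in(): hands the job in; it is judged then, once.
The state is a dict: "time_s": time; "joint_positions": joint angles; "qvel": joint speeds; "tau": joint torques, N m; "position": TCP position; "tcp_rot": TCP orientation; "force": force on the tool from outside, world axes, zero at the start; "moment": the same for the moment, N m; "opening": opening from 0.0 (shut) to 1.0 (fully open); "grasp_force": force on a finger pad.
Only numpy, scipy, OpenCV 4.12 (cv2) and the standard library are available. Lean on these libraries where they do the work, as an engineer would, in place of code of your own. Each camera call takes 0.05 s, during which the arm holds its last target. There are 200 camera calls.

TASK

Take the panel key (the one with the flat rectangular bow) out of the key rack, put it into the lock on the dust extractor's deck and, feeling gently for the hidden slot, get it fully home; then turn it clockwise to its stop to free the bolt, and pull the dust drawer well open by its handle, leaving the key standing home and turned in the lock. Do not force the key, and leave everything else where it is.

Things in the scene. Friction and masses are not known exactly. Their poses are not given: they have to be found in the camera images.
- panel_key: Steel panel key, 83 mm long, upright in one of the rack's holes (which one varies). Origin: middle of the tongue's end face, its lowest point; z up the key. Tongue 14 (x) x 4.5 (y) x 9 mm long; barrel 16 mm round from z 9 to 49, its lower 3 mm chamfered to 13 mm; flat rectangular bow 34 (x) x 14 (y), from z 49 to 83 mm. About 90 g. The rack's other two keys have T-bars instead of a bow.
- bow (a point): Grip point in the panel key's bow, 71 mm above the key's origin: with the TCP here the fingertips are 3 mm above the bow's foot. Pinch the bow across the key's y (14 mm thick). Axes as the key's.
- key_rack: Wooden key rack fixed to the bench, 190 (x) x 56 (y) x 40 mm high; origin: centre of its underside. Three blind holes of 19 mm, 26 mm deep, at x = -60, 0, 60 mm on its centre line. The panel key's tip stands on a hole's floor, 14 mm above the bench, its x axis within 0.15 rad of the rack's.
- extractor: Bench-top dust extractor fixed to the bench: grey steel housing 260 deep (x) x 280 wide (y), deck 150 mm high; fan casing and motor on the rear of the deck (x over 30 mm, up to 235 mm high). Origin: centre of its underside. x points from the drawer face (x = -138 mm) to the back.
- keyhole (a point): Quarter-turn lock on the deck at x -70, y +75 mm of the extractor: centre of the bore's mouth in a 40 mm square steel bezel, 156 mm above the bench; axes as the extractor's. The bore, 18.4 mm round, ends 14 mm down on the face of a hidden follower with a slot 15.6 x 6.2 mm for the key's tongue. Key home: tip 23 mm below the mouth, shoulder on the follower.
- follower_face (a point): Centre of the follower's face, 14 mm down the bore; axes as the extractor's. Locked, the slot's long side stands an unknown 0.25 to 0.6 rad clockwise (from above) of x; the tongue drops in within about 0.1 rad of it. Home, the key turns clockwise against about 0.06 N m; bolt free at about 1.2 rad from x, stop at 1.45; the key has 0.1 rad of play. Keep under 25 N.
- drawer (a joint): How far the dust drawer is open, m: 0 shut, 0.11 at its stop. It slides towards -x of the extractor against about 3 N of friction and stays where it is left; while bolted it moves only 2 to 4 mm.
- drawer_handle (a point): Middle of the drawer's bar handle: round bar 12 mm thick, 110 mm long along the extractor's y, 47 mm in front of the drawer face, 112 mm above the bench and 38 mm below the deck; free room behind, above and below it. Moves with the drawer; axes as the extractor's.
- chuck_key: Bystander: drill chuck key with a slim steel T-bar, 80 mm tall, in the rack. Origin: its lower end.
- hex_key: Bystander: hex key with a black T-grip 76 mm long, 92 mm tall, in the rack. Origin: its lower end.
- flange: Bystander: steel wheel flange, ring 60 mm across, 12 mm thick, lying on the extractor's deck. Origin: centre of its underside.
- grinding_wheel: Bystander: dark grey grinding wheel 125 mm across, 20 mm thick, lying on the bench. Origin: centre of its underside.
- wheel_carton: Bystander: cardboard carton 90 x 90 x 45 mm. Origin: centre of its underside.
- wheel_dresser: Bystander: star wheel dresser, about 190 mm long along x, 35 mm high. Origin: underside, near its middle.
- v_block: Bystander: steel V-block 70 x 50 x 42 mm. Origin: centre of its underside.
- paste_tin: Bystander: round tin 72 mm across, 55 mm high. Origin: centre of its underside.

How it is judged:
By the outcome, as a careful person would: the job done as asked, in the order asked, and still so for the second after the job is handed in, with the robot touching nothing.
It also fails if it takes over 61 s, if anything falls off the work surface, if the arm or the gripper's body presses on something with over 40 N, if the wrist force passes 120 N, or if a joint passes its speed limit or range.

## Working session

There is one attempt and no reset: what is moved stays moved. The work goes in short steps, Python scripts to look and compute and a tool call to move; the robot and the scene stay as the last step left them, time stands still between calls to the robot, and variables do not carry over. Pictures are saved under pics/ and viewed, at most 10 in all, crops included, and the job is handed in when it is done.

Besides the shell and the picture viewer there is one more tool, called after "Emit:" by a JSON object that holds its "op" and its "data". apply_moves: Moves the arm, as the interface text tells. Its arguments: {"type":"object","properties":{"rows":{"type":"array"}},"required":["rows"]}

```bash
mkdir -p pics; ls; cat > h.py <<'E'
import numpy as np,cv2
from rig import *
def P(name,u,v,d=None,z=None):
    c=camera_params(name);R=np.array(c["orientation"]).reshape(3,3);t=np.array(c["xyz"])
    r=R@np.array([(u-c["cx"])/c["fx"],-(v-c["cy"])/c["fy"],-1.0])
    if z is not None:d=(z-t[2])/r[2]
    return t+d*r
E
python3 - <<'E'
from h import *
for n in("scene","top"):
    p,d=capture(n);np.savez("pics/%s0.npz"%n,p=p,d=d)
    cv2.imwrite("pics/%s0.png"%n,p[:,:,::-1]);print(camera_params(n))
s=read_state();print(s)
E
```

```text
pics
{'fx': 370.4585664178207, 'fy': 370.4585664178207, 'cx': 314.3357050249097, 'cy': 204.76417298224925, 'xyz': array([1.27815313, 0.43674508, 0.67960348]), 'orientation': array([[-5.45901270e-01, -4.59992067e-01,  7.00285014e-01],
       [ 8.37849429e-01, -3.00078909e-01,  4.56027393e-01],
       [ 3.71780040e-04,  8.35679332e-01,  5.49217549e-01]])}
{'fx': 514.5388749804366, 'fy': 514.5388749804366, 'cx': 324.92896922862445, 'cy': 201.78842894465916, 'xyz': array([ 0.39969973, -0.03265108,  1.47395655]), 'orientation': array([[ 2.33965090e-02,  9.93219161e-01, -1.13878449e-01],
       [-9.99724341e-01,  2.34676185e-02, -7.16300100e-04],
       [ 1.96101302e-03,  1.13863817e-01,  9.93494432e-01]])}
{'time_s': 0.1, 'joint_positions': array([-8.62589105e+01,  3.02522363e+01,  8.21150200e+01,  1.97161402e-03,
        6.76741736e+01, -1.02259965e+01]), 'qvel': array([-0.01462048,  0.03638739, -0.12159631, -0.02322013,  0.0881647 ,
       -0.06060228]), 'tau': array([ 1.26546089e-02, -4.34021795e+01, -1.72572899e+01,  5.06833743e-02,
        1.45990360e-01, -1.58990941e-03]), 'position': array([ 0.15088973, -0.60628836,  0.24078798]), 'tcp_rot': array([[ 9.70437699e-01,  2.41351760e-01, -1.54161821e-05],
       [ 2.41351707e-01, -9.70437442e-01,  7.23624016e-04],
       [ 1.59687489e-04, -7.05952747e-04, -9.99999738e-01]]), 'force': array([ 0.50857423,  0.19315465, -0.65110977]), 'moment': array([-0.00886868,  0.04004847, -0.02190503]), 'grasp_force': 0.4420712264254689, 'opening': 0.9977303651153695}
```

View pics/top0.png

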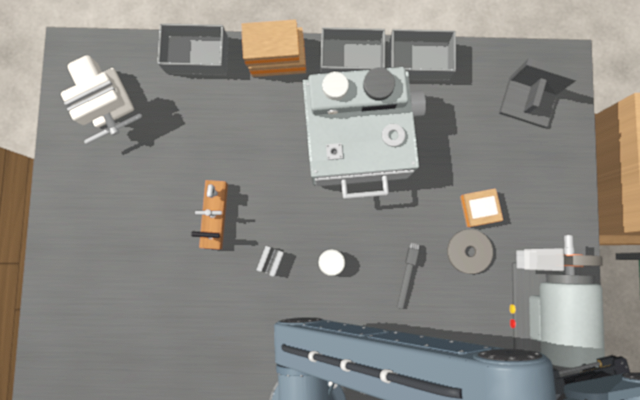

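View pics/scene0.png

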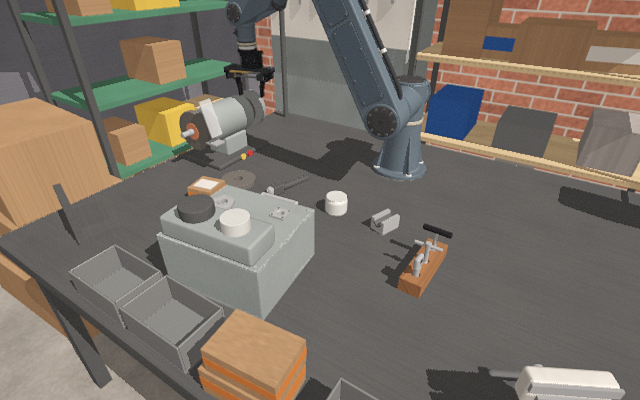

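The top view shows the rack at about (213,215), with the panel key probably at its far end (210,190). The lock bezel is near (334,152) and the handle bar near (365,190). I'll enlarge these areas.

```bash
python3 - <<'E'
from h import *
t=np.load("pics/top0.npz")["p"][:,:,::-1]
s=np.load("pics/scene0.npz")["p"][:,:,::-1]
a=cv2.resize(t[175:255,180:245],None,fx=7,fy=7,interpolation=cv2.INTER_CUBIC)
b=cv2.resize(s[220:300,390:435],None,fx=7,fy=7,interpolation=cv2.INTER_CUBIC)
cv2.imwrite("pics/rack.png",np.hstack([a,b]))
cv2.imwrite("pics/ext.png",cv2.resize(t[60:205,295:425],None,fx=4,fy=4,interpolation=cv2.INTER_CUBIC))
E
```

```text
(no output)
```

View pics/rack.png

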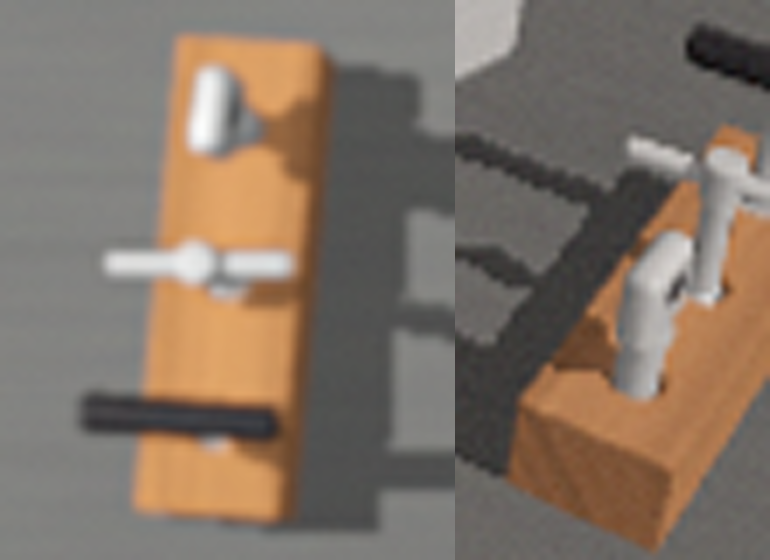

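View pics/ext.png

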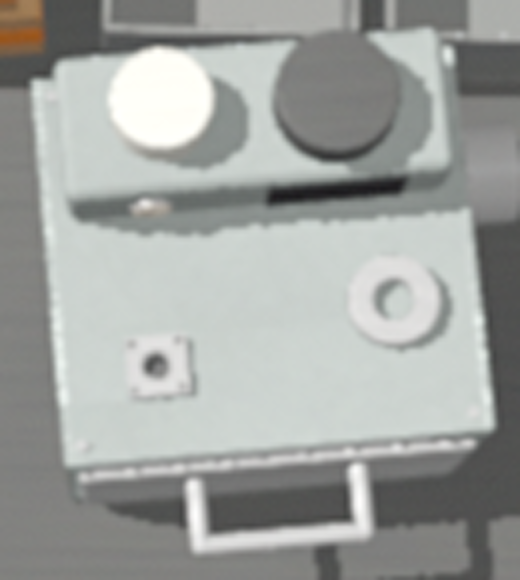

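The rack crop shows the bow's top centred at about crop (210,109), with its long side running along the rack. In the extractor crop the bore is at (157,366) and the handle bar runs from (195,545) to (370,530).

```bash
python3 - <<'E'
from h import *
np.set_printoptions(precision=4,suppress=True)
D=np.load("pics/top0.npz")["d"]
R=lambda x,y,z:P("top",180+(x+.5)/7-.5,175+(y+.5)/7-.5,z=z)
X=lambda x,y,z:P("top",295+(x+.5)/4-.5,60+(y+.5)/4-.5,z=z)
print("bow",R(210,109,.097),"ends",R(215,67,.097),R(205,152,.097))
for c in[(175,35),(318,44),(135,512),(290,520)]:print("rackc",R(*c,.04))
print("bore",X(157,366,.156))
for c in[(127,341),(188,335),(130,399),(193,396)]:print("bez",X(*c,.156))
print("deck",[X(*c,.15) for c in[(78,470),(493,428),(33,80),(68,462)]])
print("handle",X(195,545,.118),X(370,530,.118))
print("flange",X(396,300,.162))
# depth-based clouds
def cloud(name,box):
    z=np.load("pics/%s0.npz"%name);d=z["d"];u0,v0,u1,v1=box
    v,u=np.mgrid[v0:v1,u0:u1];u=u.ravel();v=v.ravel();dd=d[v,u];k=dd>0
    c=camera_params(name);M=np.array(c["orientation"]);
    q=np.stack([(u-c["cx"])/c["fx"],-(v-c["cy"])/c["fy"],-np.ones(len(u))],1)[k]*dd[k,None]
    return q@M.T+np.array(c["xyz"])
q=cloud("top",(200,178,222,202));b=q[q[:,2]>.088];print("bowcloud",len(b),b.mean(0),b.min(0),b.max(0))
q=cloud("top",(195,170,235,255));b=q[(q[:,2]>.033)&(q[:,2]<.046)];r=cv2.minAreaRect(b[:,:2].astype(np.float32)*1000);print("rack",r,b[:,2].mean())
q=cloud("top",(295,60,425,205));b=q[(q[:,2]>.144)&(q[:,2]<.153)];print("deck",cv2.minAreaRect(b[:,:2].astype(np.float32)*1000),np.median(b[:,2]))
b=q[(q[:,2]>.1)&(q[:,2]<.125)&(q[:,0]<.44)];print("handle",len(b),cv2.minAreaRect(b[:,:2].astype(np.float32)*1000))
q=cloud("scene",(405,245,430,285));b=q[(q[:,2]>.075)];print("scene bow",len(b),b.mean(0),b.min(0),b.max(0))
np.save("pics/sb.npy",b)
E
```

```text
bow [0.5818 0.2804 0.097 ] ends [0.5982 0.2793 0.097 ] [0.5651 0.2815 0.097 ]
rackc [0.619  0.3089 0.04  ]
rackc [0.6168 0.2512 0.04  ]
rackc [0.4275 0.3152 0.04  ]
rackc [0.4258 0.2536 0.04  ]
bore [ 0.6843 -0.0519  0.156 ]
bez [ 0.7004 -0.032   0.156 ]
bez [ 0.7054 -0.0717  0.156 ]
bez [ 0.662  -0.0348  0.156 ]
bez [ 0.6649 -0.0758  0.156 ]
deck [array([ 0.6154, -0.0021,  0.15  ]), array([ 0.6496, -0.2722,  0.15  ]), array([0.8773, 0.0347, 0.15  ]), array([0.6205, 0.0046, 0.15  ])]
handle [ 0.5721 -0.0803  0.118 ] [ 0.5849 -0.1964  0.118 ]
flange [ 0.7304 -0.2066  0.162 ]
bowcloud 64 [0.582  0.2808 0.0962] [0.5659 0.274  0.0889] [0.599  0.2885 0.1062]
rack ((523.51171875, 284.35321044921875), (58.120140075683594, 190.4816436767578), 87.6604995727539) 0.039890063813529004
deck ((763.1776733398438, -117.65829467773438), (260.5486755371094, 280.5782470703125), 6.3252692222595215) 0.1495906318387985
handle 0 ((0.0, 0.0), (0.0, 0.0), 0.0)
scene bow 129 [0.5754 0.2821 0.0887] [0.5255 0.2721 0.075 ] [0.6027 0.2884 0.0981]
```

```bash
cat >> h.py <<'E'
from scipy.spatial.transform import Rotation as Rt
np.set_printoptions(precision=4,suppress=True)
def goal(x,y,z,head,s=None):
    s=s or read_state();A=np.array(s["tcp_rot"]);h=np.radians(head)
    G=np.array([[np.cos(h),np.sin(h),0],[np.sin(h),-np.cos(h),0],[0,0,-1]])
    print("shift",A.T@(np.array([x,y,z])-s["position"])*1000,"rot",Rt.from_matrix(A.T@G).as_rotvec(degrees=True)/6)
E
python3 - <<'E'
from h import *
goal(.48,-.1,.30,100)
goal(.582,.2807,.20,176.2)
E
```

```text
shift [ 441.584  -411.9316  -58.8507] rot [ -0.0043  -0.0063 -14.3389]
shift [ 632.4353 -756.6887   41.4232] rot [  0.0007  -0.0099 -27.0389]
```

Emit:
{"op": "apply_moves", "data": {"rows": [{"x":442,"y":-412,"z":-59,"rz":-14.3},{"x":442,"y":-412,"z":-59,"rz":-14.3},{"x":442,"y":-412,"z":-59,"rz":-14.3},{"x":442,"y":-412,"z":-59,"rz":-14.3},{"x":442,"y":-412,"z":-59,"rz":-14.3},{"x":442,"y":-412,"z":-59,"rz":-14.3},{"x":442,"y":-412,"z":-59,"rz":-14.3},{"x":442,"y":-412,"z":-59,"rz":-14.3},{"x":632,"y":-757,"z":-20,"rz":-27},{"x":632,"y":-757,"z":-20,"rz":-27}]}}

```text
validation failed for argument at $.ro...
```

```bash
python3 - <<'E'
from h import *
s=read_state();print(s["position"],s["joint_positions"],s["time_s"])
goal(.582,.2807,.15,176.2,s)
E
```

```text
[ 0.1509 -0.6063  0.2408] [-86.2589  30.2522  82.115    0.002   67.6742 -10.226 ] 0.1
shift [ 632.4273 -756.6534   91.4232] rot [  0.0007  -0.0099 -27.0389]
```

Emit:
{"op": "apply_moves", "data": {"rows": [{"x":442,"y":-412,"z":-59,"rx":0,"ry":0,"rz":-14.3,"claw":0},{"x":442,"y":-412,"z":-59,"rx":0,"ry":0,"rz":-14.3,"claw":0}]}}

```text
time_s: 0.35
position: [0.2189, -0.5008, 0.2525]
tcp_rot: [[0.812, 0.583, 0.0], [0.583, -0.812, 0.002], [0.001, -0.002, -1.0]]
force: [1.2, 0.6, -1.9]
opening: 0.997
grasp_force: 0.0
```

```bash
python3 - <<'E'
from h import *
goal(.48,-.1,.30,100)
goal(.582,.2807,.20,176.2)
E
```

```text
shift [ 445.9408 -173.2922  -46.6619] rot [ -0.0071  -0.0186 -10.7178]
shift [ 750.7781 -422.809    54.0957] rot [  0.0073  -0.0235 -23.4178]
```

Emit:
{"op": "apply_moves", "data": {"rows": [{"x":446,"y":-173,"z":-47,"rx":0,"ry":0,"rz":-10.7,"claw":0},{"x":446,"y":-173,"z":-47,"rx":0,"ry":0,"rz":-10.7,"claw":0},{"x":446,"y":-173,"z":-47,"rx":0,"ry":0,"rz":-10.7,"claw":0},{"x":446,"y":-173,"z":-47,"rx":0,"ry":0,"rz":-10.7,"claw":0},{"x":446,"y":-173,"z":-47,"rx":0,"ry":0,"rz":-10.7,"claw":0},{"x":446,"y":-173,"z":-47,"rx":0,"ry":0,"rz":-10.7,"claw":0},{"x":751,"y":-423,"z":-10,"rx":0,"ry":0,"rz":-23.4,"claw":0},{"x":751,"y":-423,"z":-10,"rx":0,"ry":0,"rz":-23.4,"claw":0},{"x":751,"y":-423,"z":-10,"rx":0,"ry":0,"rz":-23.4,"claw":0},{"x":751,"y":-423,"z":-10,"rx":0,"ry":0,"rz":-23.4,"claw":0}]}}

```text
time_s: 1.6
position: [0.5052, 0.0477, 0.2762]
tcp_rot: [[-0.798, 0.602, -0.001], [0.602, 0.798, -0.0], [0.0, -0.001, -1.0]]
force: [1.0, -0.6, -0.6]
opening: 1.001
grasp_force: 0.0
```

```bash
python3 - <<'E'
from h import *
s=read_state();print(s["position"],s["joint_positions"],s["time_s"])
goal(.582,.2807,.15,176.2,s)
E
```

```text
[0.5052 0.0477 0.2762] [ -7.2393  18.6509  96.2391  -0.0153  65.1486 -60.2197] 1.6
shift [ 78.8939 232.405  126.1096] rot [-0.0038 -0.0058 -5.5355]
```

Emit:
{"op": "apply_moves", "data": {"rows": [{"x":79,"y":232,"z":90,"rx":0,"ry":0,"rz":-5.53,"claw":0},{"x":79,"y":232,"z":90,"rx":0,"ry":0,"rz":-5.53,"claw":0},{"x":79,"y":232,"z":90,"rx":0,"ry":0,"rz":-5.53,"claw":0},{"x":79,"y":232,"z":90,"rx":0,"ry":0,"rz":-5.53,"claw":0},{"x":79,"y":232,"z":126,"rx":0,"ry":0,"rz":-5.53,"claw":0},{"x":79,"y":232,"z":126,"rx":0,"ry":0,"rz":-5.53,"claw":0},{"x":79,"y":232,"z":126,"rx":0,"ry":0,"rz":-5.53,"claw":0}]}}

```text
time_s: 2.48
position: [0.5832, 0.2773, 0.1512]
tcp_rot: [[-0.997, 0.074, -0.0], [0.074, 0.997, -0.0], [0.0, -0.0, -1.0]]
force: [-0.2, -0.0, -0.2]
opening: 0.998
grasp_force: 0.0
```

```bash
python3 - <<'E'
from h import *
s=read_state();print(s["position"],s["joint_positions"],s["time_s"],s["force"])
goal(.582,.2807,.085,176.2,s)
E
```

```text
[0.5832 0.2773 0.1512] [ 15.5375  37.8214  83.4263  -0.019   58.7636 -70.2326] 2.475 [-0.2095 -0.021  -0.2177]
shift [ 1.4769  3.3395 66.1759] rot [-0.0032 -0.0009 -0.07  ]
```

Emit:
{"op": "apply_moves", "data": {"rows": [{"x":1.5,"y":3.3,"z":30,"rx":0,"ry":0,"rz":-0.07,"claw":0},{"x":1.5,"y":3.3,"z":55,"rx":0,"ry":0,"rz":-0.07,"claw":0},{"x":1.5,"y":3.3,"z":66,"rx":0,"ry":0,"rz":-0.07,"claw":0},{"x":1.5,"y":3.3,"z":66,"rx":0,"ry":0,"rz":-0.07,"claw":120},{"x":1.5,"y":3.3,"z":66,"rx":0,"ry":0,"rz":-0.07,"claw":160}]}}

```text
time_s: 3.1
position: [0.5831, 0.2813, 0.0862]
tcp_rot: [[-0.998, 0.066, 0.003], [0.066, 0.998, 0.001], [-0.003, 0.001, -1.0]]
force: [0.6, 0.2, -0.8]
opening: 0.855
grasp_force: 0.0
```

```bash
python3 - <<'E'
from h import *
s=read_state();print(s["position"],s["time_s"],s["force"],s["opening"]*87)
p,d=capture("scene")
cv2.imwrite("pics/g1.png",cv2.resize(p[170:310,370:460,::-1],None,fx=4,fy=4,interpolation=cv2.INTER_CUBIC))
E
```

```text
[0.5831 0.2813 0.0862] 3.1 [ 0.576   0.1506 -0.8152] 74.39175627396493
```

View pics/g1.png

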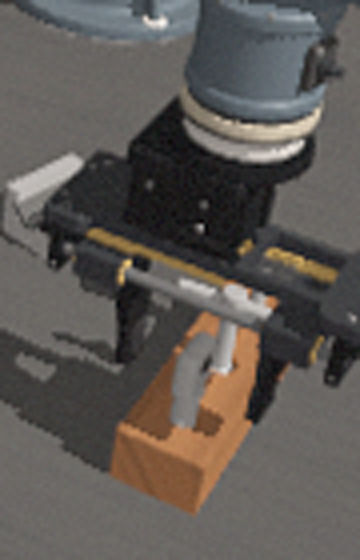

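The open fingers straddle the bow at about crop (190,370), centred well enough. I'll close.

Emit:
{"op": "apply_moves", "data": {"rows": [{"x":0,"y":0,"z":0,"rx":0,"ry":0,"rz":0,"claw":255},{"x":0,"y":0,"z":0,"rx":0,"ry":0,"rz":0,"claw":255},{"x":0,"y":0,"z":0,"rx":0,"ry":0,"rz":0,"claw":255},{"x":0,"y":0,"z":0,"rx":0,"ry":0,"rz":0,"claw":255},{"x":0,"y":0,"z":0,"rx":0,"ry":0,"rz":0,"claw":255},{"x":0,"y":0,"z":0,"rx":0,"ry":0,"rz":0,"claw":255},{"x":0,"y":0,"z":0,"rx":0,"ry":0,"rz":0,"claw":255},{"x":0,"y":0,"z":0,"rx":0,"ry":0,"rz":0,"claw":255}]}}

```text
time_s: 4.15
position: [0.5819, 0.2814, 0.0846]
tcp_rot: [[-0.998, 0.066, -0.0], [0.066, 0.998, 0.0], [0.0, 0.0, -1.0]]
force: [-0.2, -0.1, -2.1]
opening: 0.155
grasp_force: 29.9
```

Emit:
{"op": "apply_moves", "data": {"rows": [{"x":0,"y":0,"z":-10,"rx":0,"ry":0,"rz":0,"claw":255},{"x":0,"y":0,"z":-25,"rx":0,"ry":0,"rz":0,"claw":255},{"x":0,"y":0,"z":-50,"rx":0,"ry":0,"rz":0,"claw":255},{"x":0,"y":0,"z":-100,"rx":0,"ry":0,"rz":0,"claw":255},{"x":0,"y":0,"z":-150,"rx":0,"ry":0,"rz":0,"claw":255},{"x":0,"y":0,"z":-185,"rx":0,"ry":0,"rz":0,"claw":255},{"x":0,"y":0,"z":-185,"rx":0,"ry":0,"rz":0,"claw":255},{"x":0,"y":0,"z":-185,"rx":0,"ry":0,"rz":0,"claw":255}]}}

```text
time_s: 5.15
position: [0.5808, 0.281, 0.2686]
tcp_rot: [[-0.998, 0.066, -0.002], [0.066, 0.998, -0.001], [0.002, -0.001, -1.0]]
force: [-0.7, -0.9, -2.5]
opening: 0.158
grasp_force: 29.9
```

```bash
python3 - <<'E'
from h import *
s=read_state();print(s["position"],s["force"],s["opening"]*87)
# slot mid: 6.4deg - 0.425rad(24.4) = -18 => +180=162
goal(.6848,-.0515,.27,162)
E
```

```text
[0.5808 0.281  0.2686] [-0.6606 -0.8559 -2.5419] 13.72777211255115
shift [-125.6219 -324.9461   -1.455 ] rot [-0.0098 -0.0197  2.3708]
```

Emit:
{"op": "apply_moves", "data": {"rows": [{"x":-126,"y":-325,"z":-1,"rx":0,"ry":0,"rz":1.03,"claw":255},{"x":-126,"y":-325,"z":-1,"rx":0,"ry":0,"rz":1.03,"claw":255},{"x":-126,"y":-325,"z":-1,"rx":0,"ry":0,"rz":1.03,"claw":255},{"x":-126,"y":-325,"z":-1,"rx":0,"ry":0,"rz":1.03,"claw":255},{"x":-126,"y":-325,"z":-1,"rx":0,"ry":0,"rz":1.03,"claw":255},{"x":-126,"y":-325,"z":-1,"rx":0,"ry":0,"rz":1.03,"claw":255},{"x":-126,"y":-325,"z":-1,"rx":0,"ry":0,"rz":1.03,"claw":255},{"x":-126,"y":-325,"z":-1,"rx":0,"ry":0,"rz":1.03,"claw":255},{"x":-126,"y":-325,"z":-1,"rx":0,"ry":0,"rz":1.03,"claw":255}]}}

```text
time_s: 6.28
position: [0.6854, -0.0495, 0.2697]
tcp_rot: [[-0.985, 0.171, -0.002], [0.171, 0.985, 0.001], [0.002, 0.001, -1.0]]
force: [0.2, 0.7, -2.7]
opening: 0.158
grasp_force: 29.9
```

```bash
python3 - <<'E'
from h import *
goal(.6848,-.0515,.234,169.5)
p,d=capture("scene");q,e=capture("top")
np.savez("pics/l.npz",p=p,d=d,q=q,e=e)
a=cv2.resize(p[140:230,230:330,::-1],(700,630)[:2],interpolation=cv2.INTER_CUBIC)[:590]
cv2.imwrite("pics/l.png",a)
E
```

```text
shift [ 0.2042 -2.1242 35.6817] rot [ 0.0049 -0.0221  0.1085]
```

View pics/l.png

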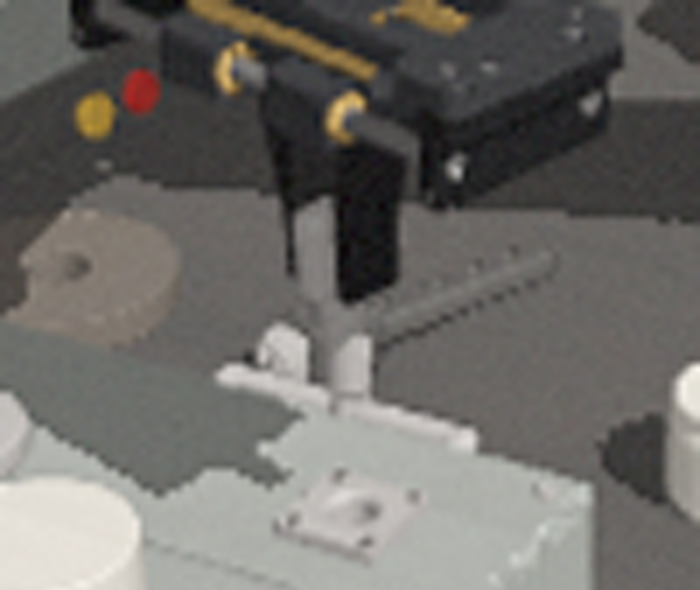

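The key hangs over the bezel. Its lower end is at about crop (345,395) and the bore at (348,512). I'll compare both with their predicted projections.

```bash
python3 - <<'E'
from h import *
X=lambda x,y,z:P("scene",230+(x+.5)/7-.5,140+(y+.5)/7-.5,z=z)
print("bore",X(348,512,.156))
C=[X(*c,.156) for c in[(335,466),(422,494),(277,525),(367,556)]];print(C,np.mean(C,0))
s=read_state();c=camera_params("scene")
for z in(.1985,.2075,.22,.156):
    w=np.array([*s["position"][:2],z])
    v=np.array(c["orientation"]).T@(w-c["xyz"])
    print(z,((c["cx"]+c["fx"]*v[0]/-v[2])-230+.5)*7-.5,((c["cy"]-c["fy"]*v[1]/-v[2])-140+.5)*7-.5)
d=np.load("pics/l.npz")["d"]
for r in range(180,200):
    row=d[r,268:292];print(r,(row*1000).astype(int))
E
```

```text
bore [ 0.6885 -0.0515  0.156 ]
[array([ 0.6675, -0.0736,  0.156 ]), array([ 0.6649, -0.0362,  0.156 ]), array([ 0.7086, -0.0675,  0.156 ]), array([ 0.7063, -0.0295,  0.156 ])] [ 0.6868 -0.0517  0.156 ]
0.1985 350.57638965167496 409.2739367770138
0.2075 349.24656079205175 387.2431668220314
0.22 347.375043518166 356.2384505163392
0.156 356.6639371608555 510.1240257145884
180 [1380 1377 1374 1378 1376  860  857  859  859  858  860  856  854  856
  858  860  863  866 1378 1375 1375 1379 1375 1338]
181 [1368 1370 1366 1370 1379  863  859  860  857  859  861  854  858  855
  860  862 1375 1372 1375 1371 1369 1330 1327 1330]
182 [1367 1364 1366 1361 1365 1363  860  857  859  863  865  859  856  858
  872 1363 1365 1364 1324 1322 1318 1321 1322 1326]
183 [1364 1357 1356 1359 1363 1363 1361 1290  873  871  866  866  870  871
  879 1358 1314 1312 1317 1314 1321 1316 1321 1325]
184 [1349 1349 1355 1353 1280 1282 1279 1278  874  870  871  867  868  873
  878 1287 1310 1307 1308    0 1306 1314 1319 1321]
185 [1347 1350 1276 1273 1278 1280 1274 1281  875  872  870  874  873  873
  879 1289 1300 13
[... 1111 characters left out ...]
887  885  887
  888 1294 1298 1295 1291 1296 1296 1293 1294 1292]
195 [1072 1071 1067 1072 1066 1064 1067 1061 1068  889  887  887  887  889
  896 1291 1289 1296 1290 1285 1288 1288 1287 1291]
196 [1001 1000 1072 1065 1066 1066 1062 1066 1063  892  892  885  892  898
  902 1288 1284 1284 1283 1280 1288 1283 1277 1281]
197 [1000  997  998  997  998 1064 1065 1063 1060  894  892  894  899  901
  904 1054 1279 1277 1276 1274 1277 1276 1277 1283]
198 [ 990  989  991  993  995  991  994  997  992  894  892  896  899 1057
 1054 1053 1053 1051 1052 1053 1275 1273 1275 1271]
199 [ 985  991  988  988  988  988  987  986  990  986  895  988 1059 1055
 1054 1057 1048 1051 1046 1052 1049 1049 1047 1051]
```

Emit:
{"op": "apply_moves", "data": {"rows": [{"x":-1,"y":-2.1,"z":20,"rx":0,"ry":0,"rz":0.1,"claw":255},{"x":-1,"y":-2.1,"z":36,"rx":0,"ry":0,"rz":0.1,"claw":255},{"x":-1,"y":-2.1,"z":36,"rx":0,"ry":0,"rz":0.1,"claw":255},{"x":-1,"y":-2.1,"z":36,"rx":0,"ry":0,"rz":0.1,"claw":255}]}}

```text
time_s: 6.88
position: [0.6872, -0.0533, 0.235]
tcp_rot: [[-0.983, 0.183, 0.001], [0.183, 0.983, -0.0], [-0.001, 0.0, -1.0]]
force: [0.8, 0.9, -2.0]
opening: 0.156
grasp_force: 29.9
```

```bash
python3 - <<'E'
from h import *
s=read_state();print(s["position"],s["force"],s["moment"])
goal(.6858,-.0516,.22,169.5,s)
E
```

```text
[ 0.6872 -0.0533  0.235 ] [ 0.7703  0.9241 -1.9708] [ 0.1401 -0.1644  0.0254]
shift [ 1.6847  1.3955 15.0194] rot [ 0.0001  0.0067 -0.0045]
```

Emit:
{"op": "apply_moves", "data": {"rows": [{"x":1.5,"y":1.3,"z":2,"rx":0,"ry":0,"rz":0,"claw":255},{"x":1.5,"y":1.3,"z":2,"rx":0,"ry":0,"rz":0,"claw":255},{"x":1.5,"y":1.3,"z":2,"rx":0,"ry":0,"rz":0,"claw":255}]}}

```text
time_s: 7.25
position: [0.6857, -0.052, 0.233]
tcp_rot: [[-0.983, 0.183, 0.001], [0.183, 0.983, -0.0], [-0.001, -0.0, -1.0]]
force: [0.2, -0.1, -2.2]
opening: 0.154
grasp_force: 29.9
```

```bash
python3 - <<'E'
from h import *
s=read_state();print(s["position"],s["force"],s["moment"])
goal(.6858,-.0516,.22,169.5,s)
p,d=capture("scene")
np.savez("pics/m.npz",p=p,d=d)
cv2.imwrite("pics/m.png",cv2.resize(p[180:230,255:310,::-1],None,fx=10,fy=10,interpolation=cv2.INTER_CUBIC))
c=camera_params("scene")
for z in(.162,.17,.156):
    v=np.array(c["orientation"]).T@(np.array([*s["position"][:2],z])-c["xyz"])
    print(z,((c["cx"]+c["fx"]*v[0]/-v[2])-255+.5)*10-.5,((c["cy"]-c["fy"]*v[1]/-v[2])-180+.5)*10-.5)
E
```

```text
[ 0.6857 -0.052   0.233 ] [ 0.1804 -0.1064 -2.2342] [ 0.1857 -0.1349  0.0133]
shift [ 0.0097  0.3632 12.9522] rot [-0.0001  0.0052 -0.0088]
0.162 251.30414471701738 305.95925002953703
0.17 249.65676463906516 279.2262991632124
0.156 252.5294126831103 325.84235337285077
```

View pics/m.png

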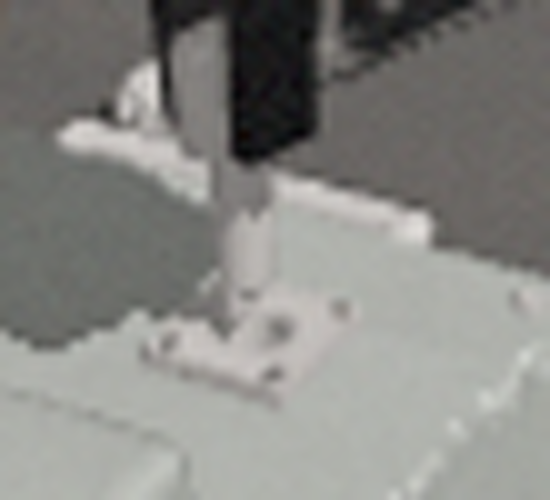

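The barrel is centred at about crop x 245 and the bezel bolts average (256,329), so the key is within about 1 mm. I'll nudge it and descend gently.

Emit:
{"op": "apply_moves", "data": {"rows": [{"x":0.3,"y":0.7,"z":2,"rx":0,"ry":0,"rz":0,"claw":255},{"x":0.3,"y":0.7,"z":4,"rx":0,"ry":0,"rz":0,"claw":255},{"x":0.3,"y":0.7,"z":6,"rx":0,"ry":0,"rz":0,"claw":255},{"x":0.3,"y":0.7,"z":8,"rx":0,"ry":0,"rz":0,"claw":255},{"x":0.3,"y":0.7,"z":8,"rx":0,"ry":0,"rz":0,"claw":255}]}}

```text
time_s: 7.92
position: [0.6853, -0.0512, 0.2243]
tcp_rot: [[-0.983, 0.183, -0.001], [0.183, 0.983, 0.0], [0.001, 0.0, -1.0]]
force: [0.4, -0.3, -1.9]
opening: 0.156
grasp_force: 29.9
```

Emit:
{"op": "apply_moves", "data": {"rows": [{"x":0,"y":0,"z":2,"rx":0,"ry":0,"rz":0,"claw":255},{"x":0,"y":0,"z":4,"rx":0,"ry":0,"rz":0,"claw":255},{"x":0,"y":0,"z":6,"rx":0,"ry":0,"rz":0,"claw":255},{"x":0,"y":0,"z":8,"rx":0,"ry":0,"rz":0,"claw":255},{"x":0,"y":0,"z":8,"rx":0,"ry":0,"rz":0,"claw":255}]}}

```text
time_s: 8.55
position: [0.6853, -0.0512, 0.2164]
tcp_rot: [[-0.983, 0.183, -0.001], [0.183, 0.983, 0.0], [0.001, 0.0, -1.0]]
force: [1.0, 0.9, -2.1]
opening: 0.157
grasp_force: 29.9
```

```bash
python3 -c "
from h import *
s=read_state();print(s['position'],s['force'],s['moment'])"
```

```text
[ 0.6853 -0.0512  0.2164] [ 0.9765  0.8586 -2.1487] [ 0.1725 -0.1328  0.0059]
```

Emit:
{"op": "apply_moves", "data": {"rows": [{"x":0,"y":0,"z":2,"rx":0,"ry":0,"rz":0,"claw":255},{"x":0,"y":0,"z":3.5,"rx":0,"ry":0,"rz":0,"claw":255},{"x":0,"y":0,"z":4.3,"rx":0,"ry":0,"rz":0,"claw":255},{"x":0,"y":0,"z":4.3,"rx":0,"ry":0,"rz":0,"claw":255}]}}

```text
time_s: 9.05
position: [0.6854, -0.0512, 0.2125]
tcp_rot: [[-0.983, 0.183, -0.0], [0.183, 0.983, 0.0], [0.0, 0.0, -1.0]]
force: [-0.9, -0.1, -1.3]
opening: 0.157
grasp_force: 29.9
```

```bash
python3 -c "
from h import *
s=read_state();print(s['position'],s['force'],s['moment'])"
```

```text
[ 0.6854 -0.0512  0.2125] [-0.8599 -0.086  -1.3446] [ 0.138  -0.0805  0.0546]
```

Emit:
{"op": "apply_moves", "data": {"rows": [{"x":0,"y":0,"z":0.6,"rx":0,"ry":0,"rz":0,"claw":255},{"x":0,"y":0,"z":0.6,"rx":0,"ry":0,"rz":0,"claw":255}]}}

```text
time_s: 9.3
position: [0.6856, -0.0512, 0.2122]
tcp_rot: [[-0.983, 0.183, 0.0], [0.183, 0.983, -0.0], [-0.0, -0.0, -1.0]]
force: [-0.4, -0.1, 1.2]
opening: 0.158
grasp_force: 29.9
```

Emit:
{"op": "apply_moves", "data": {"rows": [{"x":0,"y":0,"z":0.7,"rx":0,"ry":0,"rz":0,"claw":255},{"x":0,"y":0,"z":0.7,"rx":0,"ry":0,"rz":0.25,"claw":255},{"x":0,"y":0,"z":0.7,"rx":0,"ry":0,"rz":0.5,"claw":255},{"x":0,"y":0,"z":0.7,"rx":0,"ry":0,"rz":0.5,"claw":255}]}}

```text
time_s: 9.8
position: [0.6856, -0.0511, 0.2116]
tcp_rot: [[-0.972, 0.235, 0.001], [0.235, 0.972, 0.0], [-0.001, 0.0, -1.0]]
force: [-2.2, 0.3, 4.8]
opening: 0.159
grasp_force: 29.9
```

Emit:
{"op": "apply_moves", "data": {"rows": [{"x":0,"y":0,"z":0,"rx":0,"ry":0,"rz":0.25,"claw":255},{"x":0,"y":0,"z":0,"rx":0,"ry":0,"rz":0.5,"claw":255},{"x":0,"y":0,"z":0,"rx":0,"ry":0,"rz":0.5,"claw":255}]}}

```text
time_s: 10.18
position: [0.6856, -0.0509, 0.2115]
tcp_rot: [[-0.959, 0.285, 0.001], [0.285, 0.959, 0.0], [-0.001, 0.001, -1.0]]
force: [-1.2, 1.4, 5.5]
opening: 0.162
grasp_force: 29.9
```

Emit:
{"op": "apply_moves", "data": {"rows": [{"x":0,"y":0,"z":0,"rx":0,"ry":0,"rz":0.25,"claw":255},{"x":0,"y":0,"z":0,"rx":0,"ry":0,"rz":0.5,"claw":255},{"x":0,"y":0,"z":0,"rx":0,"ry":0,"rz":0.5,"claw":255}]}}

```text
time_s: 10.55
position: [0.6851, -0.0513, 0.2098]
tcp_rot: [[-0.942, 0.335, -0.001], [0.335, 0.942, 0.0], [0.001, -0.0, -1.0]]
force: [-0.5, 0.4, -2.7]
opening: 0.159
grasp_force: 29.9
```

The force fell and z dropped, so the tongue is in the slot at about 0.45 rad. I'll push it down gently.

Emit:
{"op": "apply_moves", "data": {"rows": [{"x":0,"y":0,"z":1,"rx":0,"ry":0,"rz":0,"claw":255},{"x":0,"y":0,"z":2,"rx":0,"ry":0,"rz":0,"claw":255},{"x":0,"y":0,"z":2,"rx":0,"ry":0,"rz":0,"claw":255}]}}

```text
time_s: 10.92
position: [0.6854, -0.0513, 0.2088]
tcp_rot: [[-0.942, 0.335, -0.0], [0.335, 0.942, -0.0], [0.0, -0.0, -1.0]]
force: [-0.4, -0.4, -3.3]
opening: 0.159
grasp_force: 29.9
```

Emit:
{"op": "apply_moves", "data": {"rows": [{"x":0,"y":0,"z":1,"rx":0,"ry":0,"rz":0,"claw":255},{"x":0,"y":0,"z":2,"rx":0,"ry":0,"rz":0,"claw":255},{"x":0,"y":0,"z":3,"rx":0,"ry":0,"rz":0,"claw":255},{"x":0,"y":0,"z":3,"rx":0,"ry":0,"rz":0,"claw":255}]}}

```text
time_s: 11.42
position: [0.6854, -0.0513, 0.206]
tcp_rot: [[-0.942, 0.335, -0.0], [0.335, 0.942, -0.0], [0.0, -0.0, -1.0]]
force: [-1.0, -2.1, -1.6]
opening: 0.159
grasp_force: 29.9
```

Emit:
{"op": "apply_moves", "data": {"rows": [{"x":0,"y":0,"z":1,"rx":0,"ry":0,"rz":0,"claw":255},{"x":0,"y":0,"z":2,"rx":0,"ry":0,"rz":0,"claw":255},{"x":0,"y":0,"z":2.6,"rx":0,"ry":0,"rz":0,"claw":255},{"x":0,"y":0,"z":2.6,"rx":0,"ry":0,"rz":0,"claw":255}]}}

```text
time_s: 11.92
position: [0.6855, -0.0513, 0.2036]
tcp_rot: [[-0.942, 0.335, 0.0], [0.335, 0.942, -0.0], [-0.0, -0.0, -1.0]]
force: [-1.6, -1.5, -1.0]
opening: 0.164
grasp_force: 29.9
```

```bash
python3 -c "
from h import *
s=read_state();print(s['position'],s['force'],s['moment'],s['joint_positions'])"
```

```text
[ 0.6855 -0.0513  0.2036] [-1.5813 -1.4858 -0.9592] [-0.2022  0.1072  0.0072] [-13.5691  37.3659  74.3954  -0.0124  68.2325 -84.0124]
```

Emit:
{"op": "apply_moves", "data": {"rows": [{"x":0,"y":0,"z":0.6,"rx":0,"ry":0,"rz":0,"claw":255},{"x":0,"y":0,"z":1.0,"rx":0,"ry":0,"rz":0,"claw":255},{"x":0,"y":0,"z":1.0,"rx":0,"ry":0,"rz":0,"claw":255}]}}

```text
time_s: 12.3
position: [0.6856, -0.0513, 0.2034]
tcp_rot: [[-0.942, 0.335, 0.001], [0.335, 0.942, -0.0], [-0.001, -0.0, -1.0]]
force: [-3.3, -1.1, 4.8]
opening: 0.157
grasp_force: 29.9
```

Emit:
{"op": "apply_moves", "data": {"rows": [{"x":0,"y":0,"z":-0.4,"rx":0,"ry":0,"rz":0.8,"claw":255},{"x":0,"y":0,"z":-0.4,"rx":0,"ry":0,"rz":1.6,"claw":255},{"x":0,"y":0,"z":-0.4,"rx":0,"ry":0,"rz":2.4,"claw":255},{"x":0,"y":0,"z":-0.4,"rx":0,"ry":0,"rz":3.2,"claw":255},{"x":0,"y":0,"z":-0.4,"rx":0,"ry":0,"rz":3.2,"claw":255}]}}

```text
time_s: 12.92
position: [0.6855, -0.0514, 0.2034]
tcp_rot: [[-0.781, 0.625, 0.0], [0.625, 0.781, -0.001], [-0.001, -0.0, -1.0]]
force: [-3.0, -2.0, 4.4]
opening: 0.163
grasp_force: 29.9
```

```bash
python3 -c "
from h import *
s=read_state();print(s['position'],s['force'],s['moment'],s['joint_positions'])"
```

```text
[ 0.6855 -0.0514  0.2034] [-3.0486 -2.0496  4.4353] [-0.3318  0.5173  0.0324] [-13.572   37.3711  74.4118  -0.0326  68.1962 -64.8734]
```

Emit:
{"op": "apply_moves", "data": {"rows": [{"x":0,"y":0,"z":0,"rx":0,"ry":0,"rz":0.8,"claw":255},{"x":0,"y":0,"z":0,"rx":0,"ry":0,"rz":1.6,"claw":255},{"x":0,"y":0,"z":0,"rx":0,"ry":0,"rz":2.4,"claw":255},{"x":0,"y":0,"z":0,"rx":0,"ry":0,"rz":3.2,"claw":255},{"x":0,"y":0,"z":0,"rx":0,"ry":0,"rz":4.0,"claw":255},{"x":0,"y":0,"z":0,"rx":0,"ry":0,"rz":4.8,"claw":255},{"x":0,"y":0,"z":0,"rx":0,"ry":0,"rz":5.4,"claw":255},{"x":0,"y":0,"z":0,"rx":0,"ry":0,"rz":5.4,"claw":255}]}}

```text
time_s: 13.92
position: [0.6857, -0.0515, 0.2034]
tcp_rot: [[-0.325, 0.946, 0.001], [0.946, 0.325, -0.001], [-0.001, 0.0, -1.0]]
force: [-2.2, -1.5, 5.6]
opening: 0.156
grasp_force: 29.9
```

```bash
python3 -c "
from h import *
s=read_state();print(s['position'],s['force'],s['moment'],s['joint_positions'])"
```

```text
[ 0.6857 -0.0515  0.2034] [-2.1778 -1.5039  5.5559] [-0.3584  0.4745  0.0537] [-13.5717  37.3744  74.4028  -0.0275  68.1747 -32.5226]
```

Emit:
{"op": "apply_moves", "data": {"rows": [{"x":0,"y":0,"z":0,"rx":0,"ry":0,"rz":0.3,"claw":255},{"x":0,"y":0,"z":0,"rx":0,"ry":0,"rz":0.6,"claw":255},{"x":0,"y":0,"z":0,"rx":0,"ry":0,"rz":0.9,"claw":255},{"x":0,"y":0,"z":0,"rx":0,"ry":0,"rz":0.9,"claw":255}]}}

```text
time_s: 14.42
position: [0.6857, -0.0515, 0.2035]
tcp_rot: [[-0.235, 0.972, 0.001], [0.972, 0.235, -0.001], [-0.001, 0.001, -1.0]]
force: [-2.5, -2.2, 5.1]
opening: 0.16
grasp_force: 29.9
```

```bash
python3 -c "
from h import *
s=read_state();print(s['position'],s['force'],s['moment'],np.degrees(np.arctan2(s['tcp_rot'][1][0],s['tcp_rot'][0][0])))"
```

```text
[ 0.6857 -0.0515  0.2035] [-2.4985 -2.2055  5.1272] [-0.3372  0.5411  0.0295] 103.5740526605733
```

Emit:
{"op": "apply_moves", "data": {"rows": [{"x":0,"y":0,"z":0,"rx":0,"ry":0,"rz":0.25,"claw":255},{"x":0,"y":0,"z":0,"rx":0,"ry":0,"rz":0.5,"claw":255},{"x":0,"y":0,"z":0,"rx":0,"ry":0,"rz":0.5,"claw":255}]}}

```text
time_s: 14.8
position: [0.6857, -0.0515, 0.2034]
tcp_rot: [[-0.184, 0.983, 0.001], [0.983, 0.184, -0.001], [-0.001, 0.001, -1.0]]
force: [-2.5, -2.2, 5.0]
opening: 0.161
grasp_force: 29.9
```

```bash
python3 -c "
from h import *
s=read_state();print(s['position'],s['force'],s['moment'],np.degrees(np.arctan2(s['tcp_rot'][1][0],s['tcp_rot'][0][0])))"
```

```text
[ 0.6857 -0.0515  0.2034] [-2.4773 -2.1766  4.9837] [-0.3743  0.5162  0.0867] 100.58072257006901
```

Emit:
{"op": "apply_moves", "data": {"rows": [{"x":0,"y":0,"z":0,"rx":0,"ry":0,"rz":0.25,"claw":255},{"x":0,"y":0,"z":0,"rx":0,"ry":0,"rz":0.5,"claw":255},{"x":0,"y":0,"z":0,"rx":0,"ry":0,"rz":0.5,"claw":255}]}}

```text
time_s: 15.18
position: [0.6857, -0.0515, 0.2035]
tcp_rot: [[-0.132, 0.991, 0.001], [0.991, 0.132, -0.001], [-0.001, 0.001, -1.0]]
force: [-3.1, -2.3, 5.5]
opening: 0.162
grasp_force: 29.9
```

```bash
python3 -c "
from h import *
s=read_state();print(s['position'],s['force'],s['moment'],np.degrees(np.arctan2(s['tcp_rot'][1][0],s['tcp_rot'][0][0])))"
```

```text
[ 0.6857 -0.0515  0.2035] [-3.0894 -2.268   5.5027] [-0.4352  0.5395  0.0272] 97.57671864168672
```

Emit:
{"op": "apply_moves", "data": {"rows": [{"x":0,"y":0,"z":0,"rx":0,"ry":0,"rz":0.25,"claw":255},{"x":0,"y":0,"z":0,"rx":0,"ry":0,"rz":0.5,"claw":255},{"x":0,"y":0,"z":0,"rx":0,"ry":0,"rz":0.5,"claw":255}]}}

```text
time_s: 15.55
position: [0.6857, -0.0515, 0.2035]
tcp_rot: [[-0.08, 0.997, 0.001], [0.997, 0.08, -0.001], [-0.001, 0.001, -1.0]]
force: [-3.5, -1.8, 4.6]
opening: 0.159
grasp_force: 29.9
```

```bash
python3 -c "
from h import *
s=read_state();print(s['position'],s['force'],s['moment'],np.degrees(np.arctan2(s['tcp_rot'][1][0],s['tcp_rot'][0][0])))"
```

```text
[ 0.6857 -0.0515  0.2035] [-3.4575 -1.8035  4.6306] [-0.3718  0.487   0.0858] 94.57938219063935
```

Emit:
{"op": "apply_moves", "data": {"rows": [{"x":0,"y":0,"z":-0.6,"rx":0,"ry":0,"rz":0,"claw":255},{"x":0,"y":0,"z":-0.6,"rx":0,"ry":0,"rz":0,"claw":170},{"x":0,"y":0,"z":-0.6,"rx":0,"ry":0,"rz":0,"claw":130},{"x":0,"y":0,"z":-0.6,"rx":0,"ry":0,"rz":0,"claw":130},{"x":0,"y":0,"z":-0.6,"rx":0,"ry":0,"rz":0,"claw":130},{"x":0,"y":0,"z":-25,"rx":0,"ry":0,"rz":0,"claw":130},{"x":0,"y":0,"z":-65,"rx":0,"ry":0,"rz":0,"claw":130},{"x":0,"y":0,"z":-90,"rx":0,"ry":0,"rz":0,"claw":130}]}}

```text
time_s: 16.55
position: [0.6862, -0.0512, 0.2949]
tcp_rot: [[-0.078, 0.997, 0.003], [0.997, 0.078, -0.0], [-0.001, 0.003, -1.0]]
force: [0.3, 0.2, -1.6]
opening: 0.486
grasp_force: 0.0
```

```bash
python3 - <<'E'
from h import *
s=read_state();print(s["position"],s["force"],s["opening"]*87)
# handle mid: (.5793,-.138); tool y along extractor x -> heading 96.4
goal(.579,-.138,.20,96.4,s)
E
```

```text
[ 0.6862 -0.0512  0.2949] [ 0.3228  0.1874 -1.5715] 42.27058182976863
shift [ -78.1365 -113.8675   94.6616] rot [ 0.0256  0.006  -0.3247]
```

Emit:
{"op": "apply_moves", "data": {"rows": [{"x":-78,"y":-114,"z":0,"rx":0,"ry":0,"rz":-0.32,"claw":130},{"x":-78,"y":-114,"z":0,"rx":0,"ry":0,"rz":-0.32,"claw":130},{"x":-78,"y":-114,"z":0,"rx":0,"ry":0,"rz":-0.32,"claw":130},{"x":-78,"y":-114,"z":30,"rx":0,"ry":0,"rz":-0.32,"claw":130},{"x":-78,"y":-114,"z":30,"rx":0,"ry":0,"rz":-0.32,"claw":130}]}}

```text
time_s: 17.18
position: [0.5769, -0.137, 0.261]
tcp_rot: [[-0.111, 0.994, -0.004], [0.994, 0.111, 0.002], [0.003, -0.004, -1.0]]
force: [-0.8, -0.2, -2.0]
opening: 0.492
grasp_force: 0.0
```

```bash
python3 - <<'E'
from h import *
s=read_state();print(s["position"],s["opening"]*87)
goal(.579,-.138,.113,96.4,s)
p,d=capture("scene");q,e=capture("top")
a=cv2.resize(p[170:230,245:310,::-1],(650,600),interpolation=cv2.INTER_CUBIC)[:560,:560]
b=cv2.resize(q[130:200,310:340,::-1],(240,560),interpolation=cv2.INTER_CUBIC)
cv2.imwrite("pics/k.png",np.hstack([a,b]))
E
```

```text
[ 0.5769 -0.137   0.261 ] 42.845989625453974
shift [ -1.5921   2.4728 148.0107] rot [-0.0345 -0.0269 -0.0071]
```

View pics/k.png

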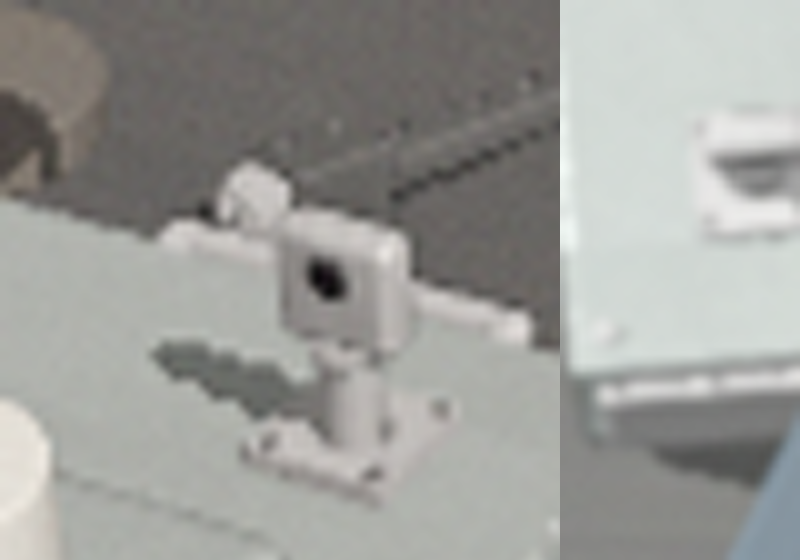

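The key stands home with its bow across the extractor, at about crop (345,290). Next is the handle.

Emit:
{"op": "apply_moves", "data": {"rows": [{"x":-1.5,"y":1,"z":60,"rx":0,"ry":0,"rz":0,"claw":130},{"x":-1.5,"y":1,"z":100,"rx":0,"ry":0,"rz":0,"claw":130},{"x":-1.5,"y":1,"z":125,"rx":0,"ry":0,"rz":0,"claw":130},{"x":-1.5,"y":1,"z":140,"rx":0,"ry":0,"rz":0,"claw":130},{"x":-1.5,"y":1,"z":147,"rx":0,"ry":0,"rz":0,"claw":130},{"x":-1.5,"y":1,"z":147,"rx":0,"ry":0,"rz":0,"claw":130}]}}

```text
time_s: 18.02
position: [0.5796, -0.1393, 0.1163]
tcp_rot: [[-0.111, 0.994, 0.001], [0.994, 0.111, -0.0], [-0.001, 0.001, -1.0]]
force: [-0.6, -0.3, -2.0]
opening: 0.492
grasp_force: 0.0
```

```bash
python3 - <<'E'
from h import *
s=read_state();print(s["position"],s["force"],s["opening"]*87)
goal(.579,-.138,.113,96.4,s)
E
```

```text
[ 0.5796 -0.1393  0.1163] [-0.6115 -0.323  -2.016 ] 42.77131339006075
shift [ 1.3228 -0.5091  3.3239] rot [ 0.0091  0.0051 -0.003 ]
```

Emit:
{"op": "apply_moves", "data": {"rows": [{"x":0,"y":-0.5,"z":3,"rx":0,"ry":0,"rz":0,"claw":130},{"x":0,"y":-0.5,"z":3,"rx":0,"ry":0,"rz":0,"claw":255},{"x":0,"y":-0.5,"z":3,"rx":0,"ry":0,"rz":0,"claw":255},{"x":0,"y":-0.5,"z":3,"rx":0,"ry":0,"rz":0,"claw":255},{"x":0,"y":-0.5,"z":3,"rx":0,"ry":0,"rz":0,"claw":255},{"x":0,"y":-0.5,"z":3,"rx":0,"ry":0,"rz":0,"claw":255}]}}

```text
time_s: 18.77
position: [0.5788, -0.1393, 0.113]
tcp_rot: [[-0.111, 0.994, 0.001], [0.994, 0.111, -0.0], [-0.0, 0.001, -1.0]]
force: [0.2, 0.1, -0.3]
opening: 0.124
grasp_force: 30.0
```

Emit:
{"op": "apply_moves", "data": {"rows": [{"x":0,"y":-3,"z":0,"rx":0,"ry":0,"rz":0,"claw":255},{"x":0,"y":-6,"z":0,"rx":0,"ry":0,"rz":0,"claw":255},{"x":0,"y":-8,"z":0,"rx":0,"ry":0,"rz":0,"claw":255},{"x":0,"y":-8,"z":0,"rx":0,"ry":0,"rz":0,"claw":255}]}}

```text
time_s: 19.27
position: [0.5703, -0.1402, 0.113]
tcp_rot: [[-0.111, 0.994, -0.0], [0.994, 0.111, -0.0], [-0.0, -0.0, -1.0]]
force: [1.6, 1.6, -0.5]
opening: 0.125
grasp_force: 30.0
```

The bolt is free. I'll pull on to about 100 mm.

Emit:
{"op": "apply_moves", "data": {"rows": [{"x":0,"y":-12,"z":0,"rx":0,"ry":0,"rz":0,"claw":255},{"x":0,"y":-26,"z":0,"rx":0,"ry":0,"rz":0,"claw":255},{"x":0,"y":-42,"z":0,"rx":0,"ry":0,"rz":0,"claw":255},{"x":0,"y":-58,"z":0,"rx":0,"ry":0,"rz":0,"claw":255},{"x":0,"y":-73,"z":0,"rx":0,"ry":0,"rz":0,"claw":255},{"x":0,"y":-84,"z":0,"rx":0,"ry":0,"rz":0,"claw":255},{"x":0,"y":-90,"z":0,"rx":0,"ry":0,"rz":0,"claw":255},{"x":0,"y":-91,"z":0,"rx":0,"ry":0,"rz":0,"claw":255},{"x":0,"y":-91,"z":0,"rx":0,"ry":0,"rz":0,"claw":255}]}}

```text
time_s: 20.4
position: [0.4796, -0.1504, 0.1129]
tcp_rot: [[-0.111, 0.994, -0.001], [0.994, 0.111, -0.0], [0.0, -0.001, -1.0]]
force: [-1.6, -1.1, 2.2]
opening: 0.124
grasp_force: 30.0
```

Emit:
{"op": "apply_moves", "data": {"rows": [{"x":0,"y":0,"z":0,"rx":0,"ry":0,"rz":0,"claw":130},{"x":0,"y":0,"z":0,"rx":0,"ry":0,"rz":0,"claw":130},{"x":0,"y":0,"z":0,"rx":0,"ry":0,"rz":0,"claw":130},{"x":0,"y":0,"z":0,"rx":0,"ry":0,"rz":0,"claw":130},{"x":0,"y":0,"z":-20,"rx":0,"ry":0,"rz":0,"claw":130},{"x":0,"y":0,"z":-60,"rx":0,"ry":0,"rz":0,"claw":130},{"x":0,"y":0,"z":-120,"rx":0,"ry":0,"rz":0,"claw":130},{"x":0,"y":0,"z":-150,"rx":0,"ry":0,"rz":0,"claw":130},{"x":0,"y":0,"z":-150,"rx":0,"ry":0,"rz":0,"claw":130}]}}

```text
time_s: 21.52
position: [0.4815, -0.1508, 0.2651]
tcp_rot: [[-0.111, 0.994, 0.005], [0.994, 0.111, -0.003], [-0.004, 0.005, -1.0]]
force: [-0.3, -1.2, -1.8]
opening: 0.491
grasp_force: 0.0
```

```bash
python3 - <<'E'
from h import *
p,d=capture("scene")
cv2.imwrite("pics/f.png",cv2.resize(p[130:300,150:460,::-1],(775,425),interpolation=cv2.INTER_CUBIC))
E
```

```text
(no output)
```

View pics/f.png

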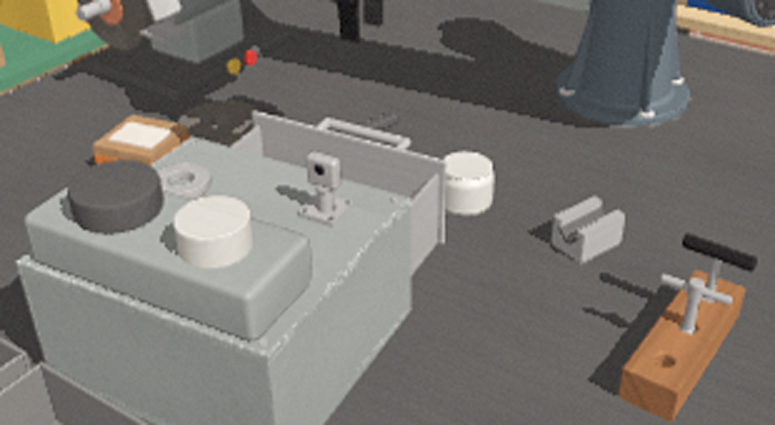

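The drawer stands open with its face at about (350,170), and the key is home and turned at (325,185). The bystanders are in their places.

```bash
python3 -c "
from rig import *
print(hand_in())"
```

```text
the job is handed in; nothing more can be done
None
```

The job is handed in: the panel key stands home in the lock, turned clockwise past the nominal stop angle, and the drawer is open about 100 mm. I felt no distinct rise in torque at the stop, but the drawer slid freely.

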